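# Shut off one line of the air manifold and bleed it

## Robot

A 6-joint arm with a two-finger parallel gripper is mounted at the origin on the work surface. World frame = base frame: x ahead of the robot, y to its left, z up, the work surface at z = 0. Lengths are in mm, angles in rad, forces in N, time in s.
With the tool pointing down it reaches from about 325 to 1000 mm from the base axis. Payload 5.1 kg.
Tool frame: the origin (TCP) lies between the finger pads; the fingertips stand 14 mm ahead of it and the grasp point (between the pads) lies 5 mm behind it; z points along the fingers, y is the direction in which the jaws open and shut (so a half turn about z gives the same grasp; the last joint's range is limited). The gripper opens to 85 mm and grips with 20 to 120 N. Pads are 22 mm wide; open, the fingers measure 114 mm over their backs; the gripper's body (76 mm by 85 mm) begins 54 mm behind the grasp point. The pads swing forward as they close: fully open they stand 13 mm farther back than shut.
Start: joints at [1.065, 0.124, 1.65, -0, 1.367, -0.083], TCP at [266.724, 592.742, 218.222] pointing down, gripper open.
Joint ranges: [-2.61, 2.61], [-1.02, 2.33], [0.03, 2.71], [-1.35, 4.49], [0.32, 2.68], [-2.91, 2.91]. Speed limits (rad/s): [2.57, 2.57, 3.14, 3.14, 3.14, 3.14].

## Interface

Orientations are given as a unit quaternion [x, y, z, w].
In Python, from station import ctrl, eyes gives the robot as it stands.
- The arm moves only by the tool carry_out, never from a script. Its argument "deltas" is a list that holds one entry, the list of rows, each a list of 5 numbers: the closure, from 0 (fully open) to 1 (shut), then the shift along the tool's x, y, z in mm, then the turn about the tool's z in rad. In form: [[[hand, tx, ty, tz, spin], ...]]. A call has exactly 8 rows; each row is the pose to reach, as a shift and turn from the pose commanded when the call began, along the tool's axes at that moment; what a row does not reach only later rows make up. A row lasts 1/8 s, in which the tool goes at most 62.5 mm and 10.7 degrees, less where a joint would pass 70% of its speed; a pose out of reach is approached as far as the arm can. A call with a gripper value outside its range is refused whole. The fingers move at their own pace and stop on an object; "newtons" is the grip in N (left out, the last holds). Time passes only in rows, so rows that repeat a pose let the fingers close, or fill a call up. It gives the time, the measured TCP pose, the force and the opening at its end, in the units of the state.
- ctrl.read_state(): the state, without advancing time (a new reading comes with each control period).
- eyes.capture(name): name is "scene" or "top" or "wrist"; returns a dict with "color" (420x560x3 uint8, blue, green, red), "depth" (420x560 float32, mm along the optical axis (not along the pixel's ray), 0 where there is no reading), "camera_matrix" (3x3 intrinsics, pixels), "extrinsics" (4x4, takes a point from camera to world coordinates); the wrist camera has in their place "T_tool_cam" (4x4, takes a point from camera to tool coordinates, whose origin is the TCP and whose axes are the flange's). Camera axes: x right, y up, looking along -z (the intrinsics and any distortion apply to the point x, -y, -z); pixel columns grow to the right and rows downward; lengths in mm; the calibration is good to about 2 mm. A picture is of the moment at which its call begins: read the wrist's pose just before it.
- ctrl.close_job(): hands the job in, once; it reports no verdict.
The state is a dict: "clock": time; "q": joint angles; "joint_velocities": joint speeds; "joint_torque": joint torques, N m; "ee_pos": TCP position; "orientation": TCP orientation; "contact_force": force on the tool from outside, world axes, zero at the start; "torque": the same for the moment, N m; "gripper_width": opening from 0.0 (shut) to 1.0 (fully open).
Only numpy, scipy, OpenCV 4.12 (cv2) and the standard library are available. Lean on these libraries where they do the work, as an engineer would, in place of code of your own. Each camera call takes 0.05 s, during which the arm holds its last target.

## Task

Take the blue line of the air manifold out of service: turn its blue knob clockwise until you feel it seat and it is finger-tight, without forcing it. Then press the bleed button on that same valve block right down, hold it about a second to vent the line, and let go. Do not so much as brush the other valves or their buttons, and leave the other things on the bench where they are.

Things in the scene. Friction and masses are not known exactly. Their poses are not given: they have to be found in the camera images.
- manifold: dark mounting plate of the air manifold, 165 x 345 x 12 mm, fixed; origin at its underside's centre on the bench, z up, y along the row of five valve blocks (50 mm spacing, any order, the row centred on the plate; knobs at x = +22 mm, bleed buttons at x = -34 mm). A 42 mm gauge, 69 mm high, stands at x = 22, y = 145 mm
- grip_blue (a point): on the axis of the BLUE hexagonal knob at grip height, 80 mm above the bench. The knob is 28 mm across flats, 32 over corners, from 15 mm below this point to 9 mm above; white pointer mark on top. Axes turn with the knob: flats face +-x and every 60 degrees from there. Under it a narrower nut, then the block's top 28 mm below this point
- knob_blue (a joint): turn of the blue knob, rad, 0 to 3.6, growing clockwise from above (closing); 0.4 to 0.9 at the start. Inside, a shutter meets a soft seat somewhere from 1.3 to 2.7, new each time and seen nowhere: feel for it. Packing friction 0.12 N m either way; on the seat the torque climbs about 2 N m per rad. Finger-tight is 0.2 to 0.3 N m felt at the knob; over 0.45 the seat is crushed
- shutter_blue: the blue valve's shutter, hidden in its block, turning with the knob; origin on the knob's axis 40 mm below the grip point. It presses the seat 10 mm from the axis: about 1 N per 0.01 N m of knob torque. Let go, the knob springs back a little (up to 0.3 rad) until friction holds it, with up to 12 N left on the seat
- bleed_top_blue (a point): centre of the top of the blue block's own brass bleed button, 16 mm across, 64.5 mm above the bench when up, 56 mm from the blue knob's axis towards the manifold's -x; its dark 23 mm collar ends 55 mm above the bench
- bleed_blue (a joint): how far that button is pressed, m: 0 up, 0.005 fully down, springs back; 2 N starts it, 6 N holds it fully down
- block_black: valve block of the black knob with its own bleed button and outlet, all to be left untouched: aluminium, 110 x 48.5 mm, top 52 mm above the bench; origin at its underside's centre, axes as the manifold's. Black knob at x = +22 mm, shaped as the blue one, 65 to 89 mm above the bench; button at x = -34 mm, top 64.5 mm above the bench
- block_red: valve block of the red knob with its own bleed button and outlet, all to be left untouched: aluminium, 110 x 48.5 mm, top 52 mm above the bench; origin at its underside's centre, axes as the manifold's. Red knob at x = +22 mm, shaped as the blue one, 65 to 89 mm above the bench; button at x = -34 mm, top 64.5 mm above the bench
- block_green: valve block of the green knob with its own bleed button and outlet, all to be left untouched: aluminium, 110 x 48.5 mm, top 52 mm above the bench; origin at its underside's centre, axes as the manifold's. Green knob at x = +22 mm, shaped as the blue one, 65 to 89 mm above the bench; button at x = -34 mm, top 64.5 mm above the bench
- block_yellow: valve block of the yellow knob with its own bleed button and outlet, all to be left untouched: aluminium, 110 x 48.5 mm, top 52 mm above the bench; origin at its underside's centre, axes as the manifold's. Yellow knob at x = +22 mm, shaped as the blue one, 65 to 89 mm above the bench; button at x = -34 mm, top 64.5 mm above the bench
- oil_bottle_mid (a point): half-way up a white squeeze oil bottle with a red spout, 58 mm wide, 164 mm tall, standing loose on the bench; this point is 65 mm up
- brass_blank_mid (a point): centre of a loose stepped round brass blank, 64 mm wide, 22 mm thick
- wrench_grip (a point): handle of a loose steel wrench, 200 mm long, lying on the bench
- screwdriver_grip (a point): handle of a loose orange screwdriver, 190 mm long, lying on the bench
- setup_block_mid (a point): centre of a loose steel setup block, 76 x 51 x 25 mm
- chip_brush_grip (a point): handle of a loose wooden chip brush, 170 mm long, lying on the bench
Things that resemble listed ones, but are neither listed nor needed, are in the scene too. Leave any orange or purple look-alike of the part that bears grip_blue alone.

How it is judged:
By the outcome, as a careful person would: the job done as asked, in the order asked, and still so for the second after the job is handed in, with the robot touching nothing.
It also fails if it takes over 72 s, if anything falls off the work surface, if the arm or the gripper's body presses on something with over 40 N, if the wrist force passes 120 N, or if a joint passes its speed limit or range.

## Working session

There is one attempt and no reset: what is moved stays moved. The work goes in short steps, Python scripts to look and compute and a tool call to move; the robot and the scene stay as the last step left them, time stands still between calls to the robot, and variables do not carry over. Pictures are saved under pics/ and viewed, and the job is handed in when it is done.

Besides the shell and the picture viewer there is one more tool, called after ">>>" in YAML: its name, and indented under it one key for each argument. carry_out: Moves the arm, as the interface text tells. Its arguments: {"type":"object","properties":{"deltas":{"type":"array","items":{"type":"array","items":{"type":"array","items":{"type":"number"}}}},"newtons":{"type":"number"}},"required":["deltas"]}

```bash
mkdir -p pics; ls; python3 - <<'E'
from station import ctrl, eyes
import cv2,pickle
s=ctrl.read_state(); print(s)
d={}
for n in ("scene","top","wrist"):
    d[n]=eyes.capture(n); cv2.imwrite(f"pics/{n}0.png",d[n]["color"])
    for k in d[n]:
        if k not in("color","depth"): print(n,k,d[n][k])
d["state"]=s
pickle.dump(d,open("cap0.pkl","wb"))
E
```

```text
pics
{'clock': 0.0, 'q': array([ 1.06539413e+00,  1.24499545e-01,  1.65168180e+00, -2.59653757e-05,
        1.36750363e+00, -8.26205537e-02]), 'joint_velocities': array([-7.37271715e-04,  1.26921474e-05, -2.87023381e-04,  1.29191152e-03,
       -6.51314358e-04,  6.56374533e-04]), 'joint_torque': array([ 4.27496898e-04, -4.23626661e+01, -3.65446258e+01, -9.05278353e-05,
        7.29681473e-03, -6.75001228e-07]), 'ee_pos': array([266.42704985, 592.1829838 , 216.9520369 ]), 'orientation': array([ 2.09817272e-01,  9.77740056e-01, -1.00495725e-03, -2.91005069e-04]), 'contact_force': array([ 0.10942586, -0.60578205, -0.46280096]), 'torque': array([ 0.0578573 ,  0.01479713, -0.01858655]), 'gripper_width': 0.9987848438511873}
scene camera_matrix [[426.63774341   0.         278.92269325]
 [  0.         426.63774341 209.63134114]
 [  0.           0.           1.        ]]
scene extrinsics [[ 2.47030574e-01 -7.02436391e-01  6.67502069e-01  1.24633935e+03]
 [ 9.68885764e-01  1.89977722e-01 -1.58646910e-01 -2.12670167e+02]
 [-1.53711592e-02  6.85923889e-01  7.27510925e-01  9.23066738e+02]
 [ 0.00
[... 222 characters left out ...]
[ 1.70199289e-02  9.95418595e-01 -9.40858236e-02  3.42742584e+02]
 [-9.99834720e-01  1.63425148e-02 -7.96584167e-03 -3.73484936e+01]
 [-6.39174796e-03  9.42058512e-02  9.95532221e-01  1.29841609e+03]
 [ 0.00000000e+00  0.00000000e+00  0.00000000e+00  1.00000000e+00]]
wrist camera_matrix [[293.24295901   0.         279.77767041]
 [  0.         293.24295901 214.35615115]
 [  0.           0.           1.        ]]
wrist T_tool_cam [[ 1.19640048e-03  9.51781676e-01  3.06773874e-01  7.86708405e+01]
 [ 9.99999171e-01 -1.28493304e-03  8.66313271e-05  4.30394942e-01]
 [ 4.76637995e-04  3.06773516e-01 -9.51782424e-01 -1.55753551e+02]
 [ 0.00000000e+00  0.00000000e+00  0.00000000e+00  1.00000000e+00]]
```

View pics/scene0.png

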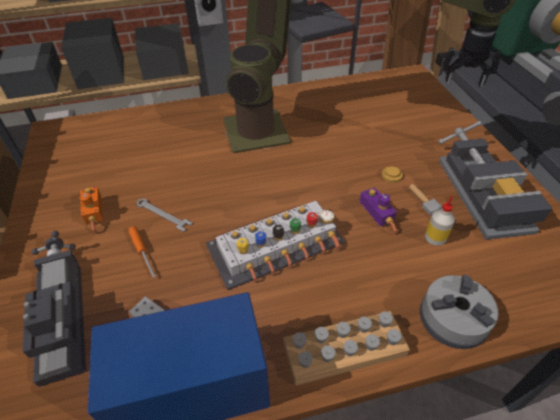

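View pics/top0.png

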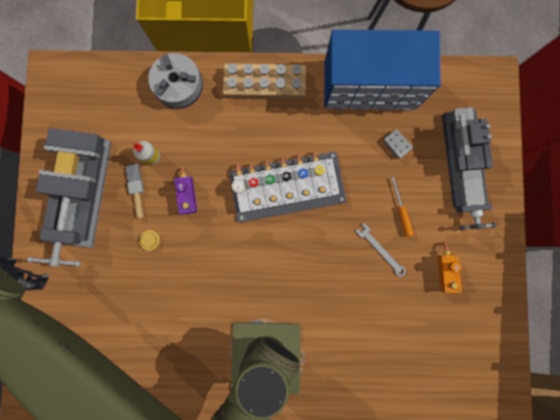

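View pics/wrist0.png

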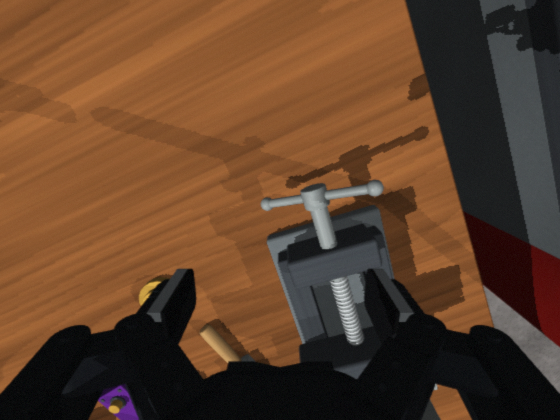

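```bash
cat > h.py <<'E'
import numpy as np,cv2,pickle
from scipy.spatial.transform import Rotation as R
def ray(c,u,v,T=None):
    K=c["camera_matrix"]; T=c["extrinsics"] if T is None else T
    d=np.array([(u-K[0,2])/K[0,0],-(v-K[1,2])/K[1,1],-1.])
    return T[:3,3],T[:3,:3]@d
def onz(c,u,v,z,T=None):
    o,d=ray(c,u,v,T); return o+d*(z-o[2])/d[2]
def proj(c,p,T=None):
    K=c["camera_matrix"]; T=c["extrinsics"] if T is None else T
    q=T[:3,:3].T@(np.asarray(p,float)-T[:3,3]); q=q/-q[2]
    return K[0,0]*q[0]+K[0,2], -K[1,1]*q[1]+K[1,2]
def wristT(c,s):
    T=np.eye(4);T[:3,:3]=R.from_quat(s["orientation"]).as_matrix();T[:3,3]=s["ee_pos"]
    return T@c["T_tool_cam"]
def blobs(img,lo,hi,roi,amin=8):
    hsv=cv2.cvtColor(img,cv2.COLOR_BGR2HSV); m=cv2.inRange(hsv,lo,hi)
    k=np.zeros_like(m);x0,y0,x1,y1=roi;k[y0:y1,x0:x1]=m[y0:y1,x0:x1]
    n,l,st,ce=cv2.connectedComponentsWithStats(k)
    return sorted([(int(st[i,4]),*ce[i].round(1)) for i in range(1,n) if st[i,4]>=amin],reverse=True)
E
python3 - <<'E'
from h import *
d=pickle.load(open("cap0.pkl","rb"))
t=d["top"]["color"][145:230,215:355]; s=d["scene"]["color"][195:290,200:350]
cv2.imwrite("pics/crop0.png",np.vstack([cv2.resize(t,(490,298),interpolation=cv2.INTER_CUBIC),cv2.resize(s,(490,300),interpolation=cv2.INTER_CUBIC)]))
for n,roi in (("top",(215,145,355,230)),("scene",(200,195,350,290))):
    c=d[n]
    for col,lo,hi in (("blue",(105,150,60),(125,255,255)),("yellow",(25,150,120),(33,255,255)),("green",(50,100,40),(80,255,255)),("red",(0,200,80),(4,255,255))):
        b=blobs(c["color"],lo,hi,roi); print(n,col,b[:3],[onz(c,x[1],x[2],84).round(1) for x in b[:2]])
E
```

```text
top blue [(27, np.float64(303.1), np.float64(172.8))] [array([ 551.4, -103.7,   84. ])]
top yellow [(37, np.float64(319.4), np.float64(170.0))] [array([ 560.5, -151.9,   84. ])]
top green [(38, np.float64(269.9), np.float64(179.2))] [array([530.7,  -5.8,  84. ])]
top red [] []
scene blue [(44, np.float64(260.1), np.float64(237.7))] [array([ 559.2, -100.3,   84. ])]
scene yellow [] []
scene green [(60, np.float64(294.6), np.float64(225.9))] [array([543.7,  -4.6,  84. ])]
scene red [] []
```

View pics/crop0.png

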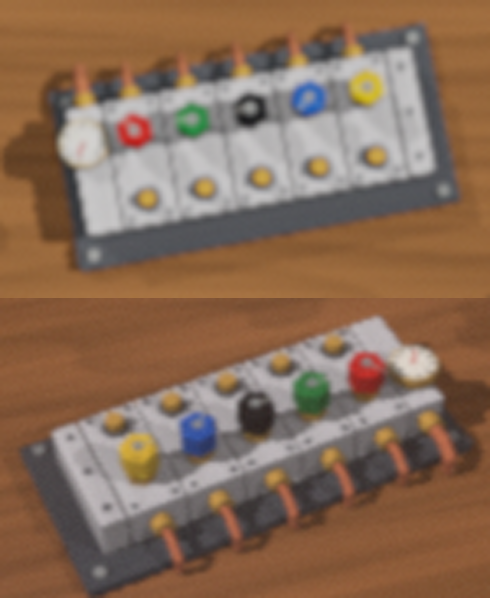

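The blue knob is the 4th from the gauge, at (303,173) in the top view and (260,238) in the scene view. The bleed button that goes with it is at about (306,192) in the top view. The other candidates are the separate purple valve at (185,195) and orange valve at (450,272). Both are stand-alone look-alikes, so they stay untouched. I'll move above it for a closer look.

>>> carry_out:
  deltas:
    - [[0,-41,-39,0,0],[0,-82,-78,0,0],[0,-123,-117,0,0],[0,-164,-156,0,0],[0,-205,-195,0,0],[0,-246,-234,0,0],[0,-287,-273,0,0],[0,-328,-312,0,0]]

```text
clock: 1.15
ee_pos: [438.0, 171.9, 218.1]
orientation: [0.21, 0.978, 0.0, 0.0]
contact_force: [1.2, -0.5, -0.3]
gripper_width: 1.001
```

>>> carry_out:
  deltas:
    - [[0,-31,-30,2,0.12],[0,-62,-60,4,0.24],[0,-93,-90,6,0.36],[0,-124,-120,8,0.48],[0,-155,-150,10,0.6],[0,-186,-180,10,0.72],[0,-217,-207,10,0.84],[0,-217,-207,10,0.95]]

```text
clock: 2.15
ee_pos: [551.2, -106.6, 207.7]
orientation: [0.636, 0.771, -0.0, -0.0]
contact_force: [0.1, 1.0, -0.2]
gripper_width: 1.0
```

```bash
python3 - <<'E'
from station import ctrl, eyes
from h import *
s=ctrl.read_state(); d={}
d["wrist"]=eyes.capture("wrist"); d["top"]=eyes.capture("top"); d["state"]=s
print(s); pickle.dump(d,open("cap1.pkl","wb"))
cv2.imwrite("pics/wrist1.png",d["wrist"]["color"])
E
```

```text
{'clock': 2.15, 'q': array([-2.86392616e-01, -6.42093840e-02,  1.86049450e+00, -3.82620682e-04,
        1.34603845e+00, -4.77353140e-01]), 'joint_velocities': array([ 0.03310995, -0.02274293,  0.02471568,  0.01681288,  0.01429692,
        0.88035233]), 'joint_torque': array([ -1.35773409, -32.61853337, -36.93225503,  -0.15918489,
        -0.13148231,  -0.79437235]), 'ee_pos': array([ 551.20853441, -106.56085137,  207.66257018]), 'orientation': array([ 6.36440869e-01,  7.71325386e-01, -3.15006627e-04, -2.62879788e-04]), 'contact_force': array([ 0.11569231,  1.00573866, -0.20134187]), 'torque': array([ 0.03637833, -0.00930197,  0.05100928]), 'gripper_width': 1.0004539135598656}
```

View pics/wrist1.png

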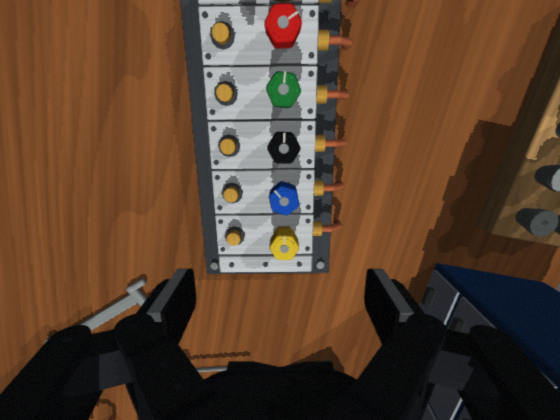

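The wrist view shows the blue knob at (284,200) with its button at (231,194), black above and yellow below in the row. The wrist was still turning, so I'll take it again and measure.

```bash
cat >> h.py <<'E'
def settle(eyes,ctrl,n=3):
    for _ in range(n): eyes.capture("wrist")
E
python3 - <<'E'
from station import ctrl, eyes
from h import *
settle(eyes,ctrl,4)
s=ctrl.read_state(); c=eyes.capture("wrist"); d={"wrist":c,"state":s}
pickle.dump(d,open("cap2.pkl","wb"))
print(s["clock"],s["ee_pos"],s["orientation"],s["joint_velocities"].round(3),s["torque"],s["contact_force"])
T=wristT(c,s)
img=c["color"]
roi=(200,0,345,290)
for col,lo,hi in (("blue",(105,120,40),(125,255,255)),("yellow",(22,170,110),(33,255,255)),("green",(50,100,30),(80,255,255)),("red",(0,180,60),(4,255,255)),("brass",(10,90,90),(22,255,255))):
    b=blobs(img,lo,hi,roi,30); print(col,[(x,onz(c,x[1],x[2],64.5 if col=="brass" else 89,T).round(1)) for x in b[:9]])
cv2.imwrite("pics/w2.png",cv2.resize(img[130:290,190:350],None,fx=3.7,fy=3.7,interpolation=cv2.INTER_CUBIC))
E
```

```text
2.45 [ 550.56503208 -103.70559059  208.10716292] [ 6.33018282e-01  7.74136839e-01 -3.77422302e-05 -8.98312360e-05] [ 0.005 -0.003 -0.002  0.001 -0.002  0.007] [-0.00394726 -0.04976202  0.02968326] [0.22912602 0.11692306 0.13826781]
blue [((662, np.float64(283.9), np.float64(201.0)), array([553.9, -99. ,  89. ]))]
yellow [((433, np.float64(283.5), np.float64(249.5)), array([ 564. , -149.5,   89. ]))]
green [((775, np.float64(284.0), np.float64(93.4)), array([534.2,  -4.2,  89. ]))]
red [((1033, np.float64(283.7), np.float64(29.7)), array([524.1,  43.1,  89. ]))]
brass [((3438, np.float64(291.5), np.float64(261.4)), array([ 578.4, -173.1,   64.5])), ((299, np.float64(221.9), np.float64(35.9)), array([469.8,  33.5,  64.5])), ((241, np.float64(225.0), np.float64(95.3)), array([479.7, -15. ,  64.5])), ((228, np.float64(324.5), np.float64(43.7)), array([561.5,  45.8,  64.5])), ((208, np.float64(227.8), np.float64(148.6)), array([489.5, -63.6,  64.5])), ((196, np.float64(322.4), np.float64(97.6)), array([570.7,   1.4,  64.5])), ((176, np.float64(230.5), np.float64(196.9)), array([ 499.6, -112.4,   64.5])), ((166, np.float64(320.5), np.float64(146.5)), array([579.9, -43.1,  64.5])), ((147, np.float64(318.6), np.float64(191.0)), array([588.9, -87.7,  64.5]))]
```

View pics/w2.png

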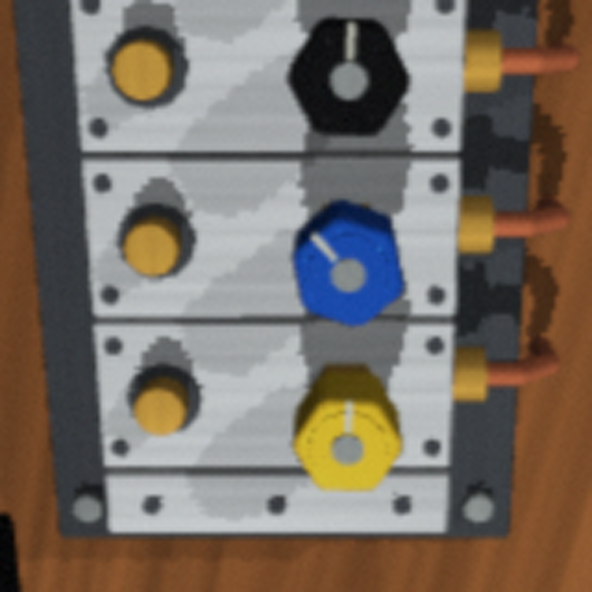

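```bash
python3 - <<'E'
from h import *
d=pickle.load(open("cap2.pkl","rb")); c=d["wrist"]; s=d["state"]; T=wristT(c,s); img=c["color"]
hsv=cv2.cvtColor(img,cv2.COLOR_BGR2HSV)
# gray caps: low saturation mid value near approx locations
P={}
for n,(x,y) in dict(green=(284,89),black=(348/3.7+190,82/3.7+130),blue=(347/3.7+190,275/3.7+130),yellow=(347/3.7+190,449/3.7+130)).items():
    b=blobs(img,(0,0,110),(180,70,255),(int(x-11),int(y-15),int(x+12),int(y+12)),6)
    print(n,b,[onz(c,q[1],q[2],90,T).round(1) for q in b])
big=cv2.resize(img[175:225,258:310],None,fx=11,fy=11,interpolation=cv2.INTER_NEAREST)
cv2.imwrite("pics/w2b.png",big)
# blue contour polygon
m=cv2.inRange(hsv,(105,120,40),(125,255,255)); k=np.zeros_like(m);k[175:230,255:315]=m[175:230,255:315]
ct=max(cv2.findContours(k,0,2)[0],key=cv2.contourArea); print(cv2.minEnclosingCircle(ct))
E
```

```text
green [(133, np.float64(285.2), np.float64(87.4)), (8, np.float64(273.9), np.float64(74.9))] [array([534.3,   0.6,  90. ]), array([522.8,   8.3,  90. ])]
black [(67, np.float64(283.8), np.float64(151.4)), (17, np.float64(284.5), np.float64(140.8))] [array([544.1, -52.6,  90. ]), array([542.8, -43.2,  90. ])]
blue [(58, np.float64(283.5), np.float64(203.9)), (18, np.float64(276.8), np.float64(195.9))] [array([ 554. , -101.7,   90. ]), array([546.1, -95.1,  90. ])]
yellow [(48, np.float64(283.5), np.float64(251.0)), (16, np.float64(273.6), np.float64(260.8)), (12, np.float64(283.6), np.float64(242.4)), (11, np.float64(293.1), np.float64(260.7))] [array([ 564.2, -150.7,   90. ]), array([ 556.5, -163.6,   90. ]), array([ 562.4, -141.3,   90. ]), array([ 576.2, -159.4,   90. ])]
((284.18243408203125, 200.64865112304688), 16.791181564331055)
```

View pics/w2b.png

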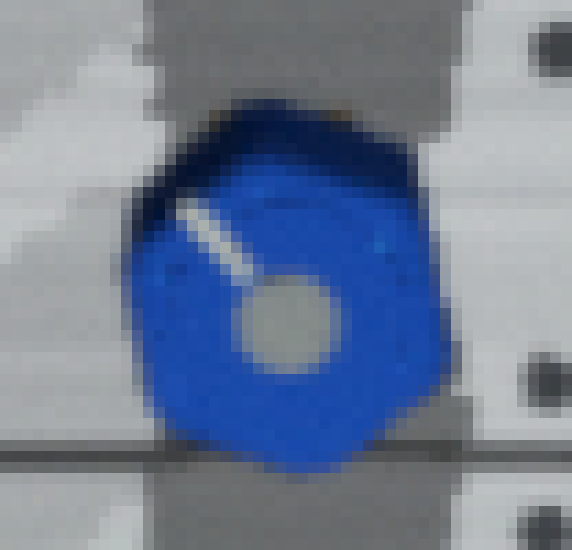

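>>> carry_out:
  deltas:
    - [[0.2,0.5,1,15,-0.05],[0.4,1,2,35,-0.1],[0.5,1.5,3.9,55,-0.15],[0.5,1.5,3.9,75,-0.15],[0.5,1.5,3.9,90,-0.15],[0.5,1.5,3.9,90,-0.15],[0.5,1.5,3.9,90,-0.15],[0.5,1.5,3.9,90,-0.15]]

```text
clock: 3.5
ee_pos: [555.0, -102.2, 119.4]
orientation: [0.574, 0.819, 0.0, 0.001]
contact_force: [0.1, 0.9, 0.9]
gripper_width: 0.501
```

```bash
cat >> h.py <<'E'
def sense(ctrl,eyes,n=6,last="wrist"):
    F=[];M=[];A=[]
    for i in range(n):
        s=ctrl.read_state();F.append(s["contact_force"]);M.append(s["torque"])
        r=R.from_quat(s["orientation"]).as_matrix(); A.append(np.arctan2(r[1,1],r[0,1]))
        c=eyes.capture(last)
    F=np.array(F);M=np.array(M)
    print("t",round(s["clock"],2),"p",s["ee_pos"].round(1),"jaw_man",round(np.mean(A)-0.202,3),"F",F.mean(0).round(2),"sd",F.std(0).round(2),"M",M.mean(0).round(3),"sd",M.std(0).round(3),"w",round(s["gripper_width"],3),"q6",s["q"][5].round(3))
    return s,c
E
python3 - <<'E'
from station import ctrl, eyes
from h import *
s,c=sense(ctrl,eyes,6)
cv2.imwrite("pics/w3.png",c["color"]); T=wristT(c,s)
pickle.dump((s,c),open("cap3.pkl","wb"))
b=blobs(c["color"],(0,0,110),(180,70,255),(230,150,330,300),20); print(b,[onz(c,q[1],q[2],90,T).round(1) for q in b])
print(proj(c,(554.1,-101.5,90),T))
E
```

```text
t 3.75 p [ 554.5 -102.   118.6] jaw_man 0.146 F [-0.63 -0.13  0.21] sd [0.36 0.52 0.59] M [0.    0.005 0.009] sd [0.044 0.037 0.025] w 0.502 q6 -0.625
[(3319, np.float64(270.9), np.float64(216.3)), (1927, np.float64(272.8), np.float64(270.5)), (1451, np.float64(250.0), np.float64(167.7)), (854, np.float64(318.8), np.float64(172.9)), (154, np.float64(277.4), np.float64(238.3)), (149, np.float64(290.8), np.float64(168.2)), (35, np.float64(293.5), np.float64(154.7)), (31, np.float64(270.9), np.float64(293.5))] [array([543.1, -86.9,  90. ]), array([ 557.7, -124.4,   90. ]), array([520. , -61.1,  90. ]), array([561.9, -49.4,  90. ]), array([ 552.4, -100.3,   90. ]), array([544.2, -52.6,  90. ]), array([542.8, -44.2,  90. ]), array([ 562.7, -142.4,   90. ])]
(np.float64(279.06848918218697), np.float64(240.67112401540007))
```

View pics/w3.png

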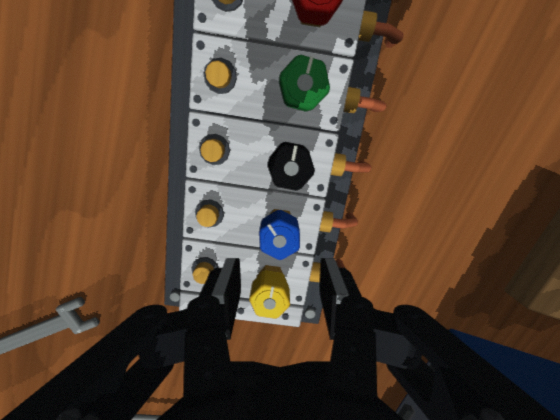

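The cap is at (280,241) against a predicted (279,241), so the aim is good, and black at (290,168) and yellow at (270,303) are clear of the fingers. Next I'll descend and grip.

>>> carry_out:
  deltas:
    - [[0.5,0,0,12,0],[0.5,0,0,26,0],[0.5,0,0,41,0],[0.5,0,0,41,0],[0.5,0,0,41,0],[0.75,0,0,41,0],[0.75,0,0,41,0],[0.75,0,0,41,0]]
  newtons: 60

```text
clock: 4.8
ee_pos: [554.5, -102.0, 77.6]
orientation: [0.574, 0.819, 0.0, 0.0]
contact_force: [-0.2, 0.3, 0.1]
gripper_width: 0.246
```

```bash
python3 - <<'E'
from station import ctrl, eyes
from h import *
s,c=sense(ctrl,eyes,6)
cv2.imwrite("pics/w4.png",c["color"])
E
```

```text
t 5.05 p [ 554.3 -101.9   77.3] jaw_man 0.146 F [-0.17  0.09 -0.18] sd [0.29 0.21 0.41] M [-0.022  0.014  0.002] sd [0.037 0.018 0.034] w 0.251 q6 -0.625
```

View pics/w4.png

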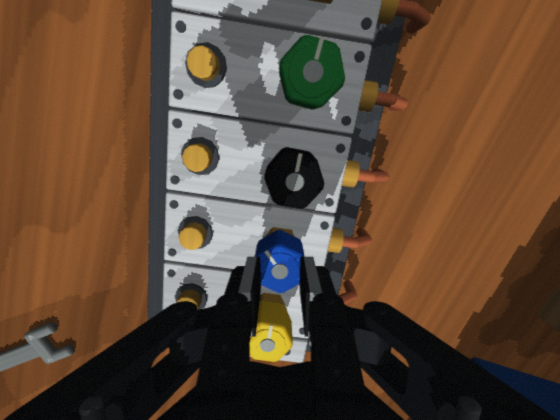

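The fingers look to be on either side of the blue knob at (280,265), but the width equals what I commanded. I'll ask for more closure to see whether it stops on the knob.

>>> carry_out:
  deltas:
    - [[0.85,0,0,0,0],[0.95,0,0,0,0],[0.95,0,0,0,0],[0.95,0,0,0,0],[0.95,0,0,0,0],[0.95,0,0,0,0],[0.95,0,0,0,0],[0.95,0,0,0,0]]
  newtons: 60

```text
clock: 6.1
ee_pos: [554.3, -101.9, 77.2]
orientation: [0.574, 0.819, -0.0, 0.0]
contact_force: [0.6, 0.1, 0.5]
gripper_width: 0.052
```

```bash
python3 - <<'E'
from station import ctrl, eyes
from h import *
s,c=sense(ctrl,eyes,6)
cv2.imwrite("pics/w5.png",cv2.resize(c["color"][200:400,180:380],None,fx=3,fy=3))
E
```

```text
t 6.35 p [ 554.3 -101.9   77.2] jaw_man 0.146 F [0.18 0.01 0.15] sd [0.57 0.63 0.33] M [ 0.013  0.011 -0.005] sd [0.019 0.044 0.022] w 0.052 q6 -0.625
```

View pics/w5.png

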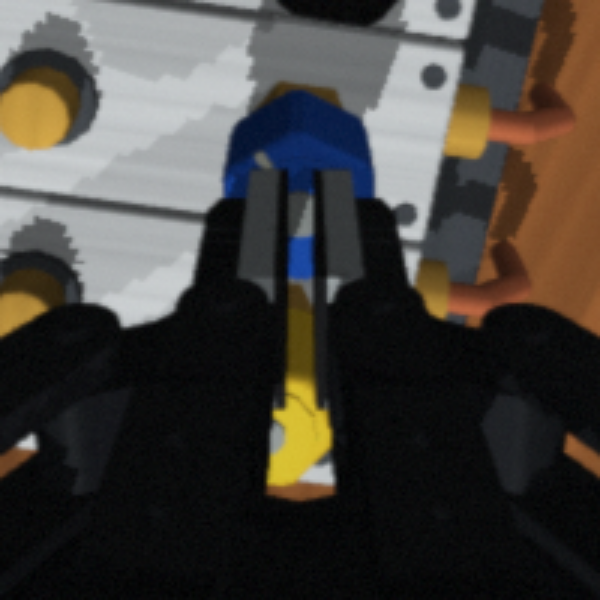

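```bash
python3 - <<'E'
from station import ctrl, eyes
from h import *
s=ctrl.read_state(); c=eyes.capture("wrist"); pickle.dump((s,c),open("cap5.pkl","wb"))
D=c["depth"];K=c["camera_matrix"];Tt=c["T_tool_cam"];Tw=wristT(c,s)
def pt(u,v):
    z=D[v,u]; p=np.array([(u-K[0,2])/K[0,0]*z,-(v-K[1,2])/K[1,1]*z,-z,1]); return z.round(1),(Tt@p)[:3].round(1),(Tw@p)[:3].round(1)
for u,v in ((268,258),(268,280),(292,258),(292,280),(279,240),(279,233),(280,285),(256,275),(310,275),(275,340),(280,255),(195,237)): print((u,v),*pt(u,v))
print(proj(c,(554.1,-101.5,89),Tw))
E
```

```text
(268, 258) 151.8 [ 10.8  -5.8 -18.2] [545.1 -93.7  95.5]
(268, 280) 130.0 [ 11.3  -4.9 -41. ] [545.8 -93.  118.2]
(292, 258) 151.1 [ 11.2   6.6 -18.9] [556.7 -89.2  96.1]
(292, 280) 130.7 [ 11.    5.7 -40.4] [555.9 -89.6 117.6]
(279, 240) 162.5 [15.5 -0.2 -5.5] [548.9 -87.4  82.7]
(279, 233) 173.2 [15.3 -0.2  5.7] [548.9 -87.6  71.5]
(280, 285) 163.3 [ -8.6   0.4 -12.4] [ 557.6 -109.9   89.7]
(256, 275) 142.3 [  7.2 -11.2 -29.4] [541.3 -99.  106.6]
(310, 275) 143.1 [  6.9  15.  -28.7] [566.1 -90.3 105.9]
(275, 340) 175.0 [-46.1  -2.5 -12.2] [ 567.7 -146.2   89.5]
(280, 255) 156.9 [ 10.1   0.4 -13.2] [551.2 -92.3  90.4]
(195, 237) 181.0 [ 10.  -52.   12.2] [ 502.  -110.3   65.1]
(np.float64(279.15772639778766), np.float64(269.81583642755317))
```

The closed fingers sit over the knob top and did not grip it. The depth image puts their ends near tool z -17, not +14. I'll cross-check this with the scene camera.

```bash
python3 - <<'E'
from station import ctrl, eyes
from h import *
s=ctrl.read_state(); c=eyes.capture("scene"); pickle.dump((s,c),open("cap5s.pkl","wb"))
x,y=[int(a) for a in proj(c,(554,-102,95))]; print(x,y)
im=c["color"].copy()
r=R.from_quat(s["orientation"]).as_matrix()
cv2.imwrite("pics/s5.png",cv2.resize(im[y-60:y+40,x-60:x+60],None,fx=6,fy=6,interpolation=cv2.INTER_CUBIC))
for z in (14,0,-16,-30): print(z,proj(c,s["ee_pos"]+r@[0,0,z]))
s,w=pickle.load(open("cap5.pkl","rb")); im=w["color"]
# lowest finger points in tool frame from depth
D=w["depth"];K=w["camera_matrix"];v,u=np.mgrid[0:420,0:560]
P=np.stack([(u-K[0,2])/K[0,0]*D,-(v-K[1,2])/K[1,1]*D,-D],-1)@w["T_tool_cam"][:3,:3].T+w["T_tool_cam"][:3,3]
m=(D>0)&(abs(P[...,0])<13)&(abs(P[...,1])<22)&(P[...,2]<-14)&(P[...,2]>-75)
m[:, :]&=True
q=P[m]
for a in range(-75,-10,5):
    k=q[(q[:,2]>=a)&(q[:,2]<a+5)]
    if len(k): print(a,len(k),"x",np.percentile(k[:,0],[2,98]).round(1),"y",np.percentile(k[:,1],[2,98]).round(1))
E
```

```text
258 233
14 (np.float64(259.4375321317616), np.float64(241.5383720551531))
0 (np.float64(259.17246128236826), np.float64(238.09309901047655))
-16 (np.float64(258.86341931004733), np.float64(234.07630886041673))
-30 (np.float64(258.58750737793247), np.float64(230.4901282426853))
-75 308 x [ 8.3 13. ] y [-15.9  16.1]
-70 824 x [-7.7 12.9] y [-21.7  21.6]
-65 1002 x [-8.3 12.9] y [-21.5  21.3]
-60 594 x [-6.2 12.9] y [-21.3  21.3]
-55 544 x [-9.7 12.7] y [-14.8  18.4]
-50 267 x [-9.9 11.9] y [-8.4  8.9]
-45 342 x [ 6.7 11.9] y [-15.   15.4]
-40 363 x [-9.  11.8] y [-15.   15.2]
-35 341 x [ 0.1 11.9] y [-14.8  15.3]
-30 273 x [ 6.7 11.7] y [-15.1  15.3]
-25 221 x [ 6.7 11.7] y [-14.3  14.6]
-20 72 x [ 6.6 11.8] y [-9.7 12.6]
-15 19 x [-3.  10.4] y [-3.4  3. ]
```

View pics/s5.png

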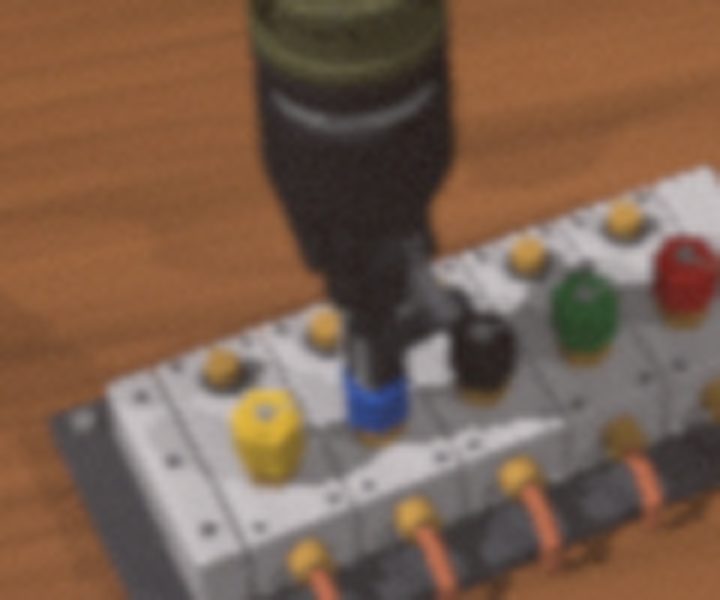

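The scene view confirms it. The fingertips hover just above the blue knob at crop (378,370), so the real tips are about 30 mm farther back than stated. I'll open, go 32 mm lower and then close.

>>> carry_out:
  deltas:
    - [[0.5,0,0,0,0],[0.5,0,0,0,0],[0.5,0,0,0,0],[0.5,0,0,0,0],[0.5,0,0,10,0],[0.5,0,0,20,0],[0.5,0,0,32,0],[0.5,0,0,32,0]]
  newtons: 60

```text
clock: 7.5
ee_pos: [552.9, -101.6, 43.2]
orientation: [0.574, 0.819, -0.001, -0.002]
contact_force: [-0.3, 0.3, 0.1]
gripper_width: 0.496
```

```bash
python3 - <<'E'
from station import ctrl, eyes
from h import *
s,c=sense(ctrl,eyes,4)
cv2.imwrite("pics/w6.png",cv2.resize(c["color"][190:390,180:380],None,fx=3,fy=3))
E
```

```text
t 7.65 p [ 554.5 -102.    45.3] jaw_man 0.146 F [-0.28  0.11  0.38] sd [0.32 0.48 0.38] M [-0.001  0.007  0.022] sd [0.013 0.01  0.043] w 0.5 q6 -0.625
```

View pics/w6.png

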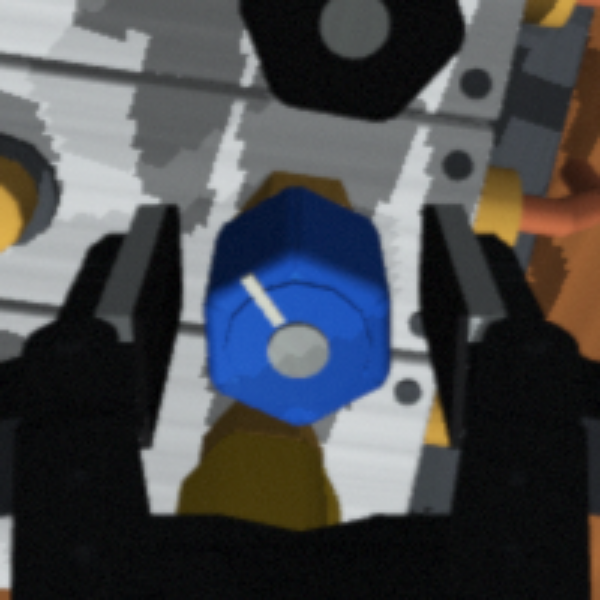

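The blue knob is now centred between the pads, with its flats parallel to them: knob at crop x 207–388, pads at 180 and 420. I'll close on it.

>>> carry_out:
  deltas:
    - [[0.6,0,0,0,0],[0.7,0,0,0,0],[0.8,0,0,0,0],[0.8,0,0,0,0],[0.8,0,0,0,0],[0.8,0,0,0,0],[0.8,0,0,0,0],[0.8,0,0,0,0]]
  newtons: 60

```text
clock: 8.7
ee_pos: [554.2, -102.2, 46.0]
orientation: [0.574, 0.819, -0.0, -0.0]
contact_force: [-4.3, -1.4, 6.1]
gripper_width: 0.323
```

```bash
python3 - <<'E'
from station import ctrl, eyes
from h import *
s,c=sense(ctrl,eyes,6)
cv2.imwrite("pics/w7.png",cv2.resize(c["color"][190:390,180:380],None,fx=3,fy=3))
E
```

```text
t 8.95 p [ 554.2 -102.2   46. ] jaw_man 0.146 F [-4.01 -0.58  5.52] sd [0.36 0.71 0.95] M [-0.079  0.656  0.04 ] sd [0.018 0.018 0.03 ] w 0.316 q6 -0.625
```

View pics/w7.png

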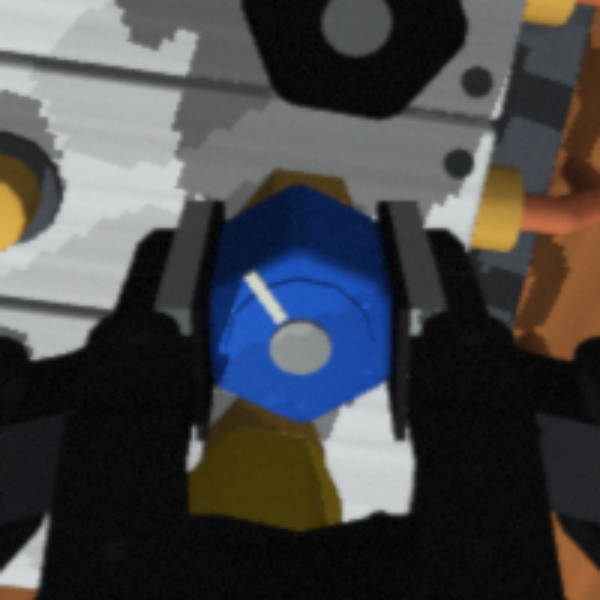

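Gripped on the flats at an opening of about 27 mm. Now the first part of the turn, up to q of about 1.2, which is before any possible seat.

>>> carry_out:
  deltas:
    - [[0.8,0,0,0,0.04],[0.8,0,0,0,0.08],[0.8,0,0,0,0.12],[0.8,0,0,0,0.16],[0.8,0,0,0,0.2],[0.8,0,0,0,0.24],[0.8,0,0,0,0.28],[0.8,0,0,0,0.32]]
  newtons: 60

```text
clock: 10.0
ee_pos: [554.1, -102.2, 46.0]
orientation: [0.697, 0.717, -0.0, -0.0]
contact_force: [-4.7, -0.3, 6.9]
gripper_width: 0.316
```

```bash
cat >> h.py <<'E'
def feel(ctrl,eyes,n=6):
    L=[]
    for i in range(n):
        s=ctrl.read_state(); r=R.from_quat(s["orientation"]).as_matrix()
        L.append((s["clock"],np.arctan2(r[1,1],r[0,1])-0.202,s["torque"][2],*s["contact_force"],s["joint_torque"][5]))
        c=eyes.capture("wrist")
    L=np.array(L); print("t %.2f jaw"%L[-1,0],L[:,1].round(3)[[0,1,-1]],"Mz",L[:,2].round(2),"mean(2:)",L[2:,2].mean().round(3),"F",L[:,3:6].mean(0).round(1),"tq6",L[:,6].round(2))
    return s,c
E
python3 - <<'E'
from station import ctrl, eyes
from h import *
s,c=feel(ctrl,eyes,6)
cv2.imwrite("pics/w8.png",cv2.resize(c["color"][190:390,180:380],None,fx=3,fy=3))
E
```

```text
t 10.25 jaw [-0.175 -0.176 -0.174] Mz [ 0.11 -0.02 -0.09 -0.1  -0.11 -0.07] mean(2:) -0.092 F [-4.5 -0.7  6.2] tq6 [-0.14  0.14  0.   -0.1  -0.11 -0.11]
```

View pics/w8.png

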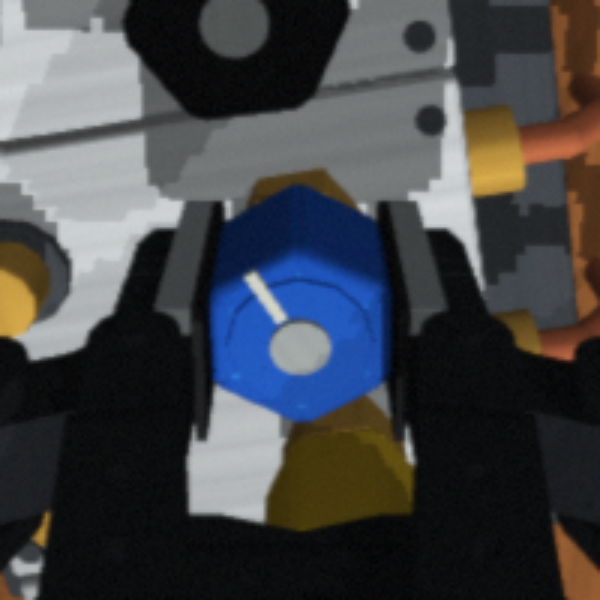

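>>> carry_out:
  deltas:
    - [[0.8,0,0,0,0.01],[0.8,0,0,0,0.02],[0.8,0,0,0,0.03],[0.8,0,0,0,0.04],[0.8,0,0,0,0.05],[0.8,0,0,0,0.06],[0.8,0,0,0,0.07],[0.8,0,0,0,0.08]]
  newtons: 60

```text
clock: 11.3
ee_pos: [554.1, -102.2, 46.0]
orientation: [0.725, 0.689, -0.0, -0.0]
contact_force: [-4.4, -1.2, 5.7]
gripper_width: 0.317
```

```bash
python3 - <<'E'
from station import ctrl, eyes
from h import *
feel(ctrl,eyes,4)
E
```

```text
t 11.45 jaw [-0.254 -0.254 -0.254] Mz [0.12 0.03 0.03 0.07] mean(2:) 0.054 F [-4.7 -1.2  6.1] tq6 [0.06 0.12 0.08 0.05]
```

>>> carry_out:
  deltas:
    - [[0.8,0,0,0,0.01],[0.8,0,0,0,0.02],[0.8,0,0,0,0.03],[0.8,0,0,0,0.04],[0.8,0,0,0,0.05],[0.8,0,0,0,0.06],[0.8,0,0,0,0.07],[0.8,0,0,0,0.08]]

```text
clock: 12.5
ee_pos: [554.0, -102.2, 46.0]
orientation: [0.752, 0.659, -0.001, -0.0]
contact_force: [-5.4, 0.1, 6.3]
gripper_width: 0.314
```

```bash
cat > f.py <<'E'
from station import ctrl, eyes
from h import *
import sys
feel(ctrl,eyes,int(sys.argv[1]) if len(sys.argv)>1 else 3)
E
python3 f.py
```

```text
t 12.60 jaw [-0.334 -0.334 -0.334] Mz [ 0.16 -0.    0.03] mean(2:) 0.026 F [-4.6 -0.4  6. ] tq6 [0.06 0.12 0.08]
```

>>> carry_out:
  deltas:
    - [[0.8,0,0,0,0.01],[0.8,0,0,0,0.02],[0.8,0,0,0,0.03],[0.8,0,0,0,0.04],[0.8,0,0,0,0.05],[0.8,0,0,0,0.06],[0.8,0,0,0,0.07],[0.8,0,0,0,0.08]]

```text
clock: 13.65
ee_pos: [554.0, -102.2, 46.0]
orientation: [0.778, 0.628, -0.001, -0.0]
contact_force: [-4.3, -0.3, 6.1]
gripper_width: 0.318
```

```bash
python3 f.py
```

```text
t 13.75 jaw [-0.414 -0.414 -0.414] Mz [0.15 0.08 0.05] mean(2:) 0.047 F [-4.4 -0.6  6.5] tq6 [0.06 0.12 0.08]
```

>>> carry_out:
  deltas:
    - [[0.8,0,0,0,0.01],[0.8,0,0,0,0.02],[0.8,0,0,0,0.03],[0.8,0,0,0,0.04],[0.8,0,0,0,0.05],[0.8,0,0,0,0.06],[0.8,0,0,0,0.06],[0.8,0,0,0,0.06]]

```text
clock: 14.8
ee_pos: [554.0, -102.2, 46.0]
orientation: [0.796, 0.605, -0.001, -0.0]
contact_force: [-4.2, -0.1, 6.3]
gripper_width: 0.317
```

```bash
python3 f.py
```

```text
t 14.90 jaw [-0.474 -0.474 -0.474] Mz [0.02 0.   0.02] mean(2:) 0.024 F [-4.6 -0.7  6.3] tq6 [0.05 0.05 0.05]
```

>>> carry_out:
  deltas:
    - [[0.8,0,0,0,0.01],[0.8,0,0,0,0.02],[0.8,0,0,0,0.03],[0.8,0,0,0,0.04],[0.8,0,0,0,0.05],[0.8,0,0,0,0.06],[0.8,0,0,0,0.07],[0.8,0,0,0,0.08]]

```text
clock: 15.95
ee_pos: [554.0, -102.2, 46.0]
orientation: [0.82, 0.572, -0.001, -0.0]
contact_force: [-4.3, 0.2, 6.1]
gripper_width: 0.317
```

```bash
python3 f.py
```

```text
t 16.05 jaw [-0.554 -0.554 -0.554] Mz [0.16 0.07 0.03] mean(2:) 0.033 F [-5.2 -0.2  6.1] tq6 [0.06 0.12 0.08]
```

>>> carry_out:
  deltas:
    - [[0.8,0,0,0,0.01],[0.8,0,0,0,0.02],[0.8,0,0,0,0.03],[0.8,0,0,0,0.04],[0.8,0,0,0,0.05],[0.8,0,0,0,0.06],[0.8,0,0,0,0.07],[0.8,0,0,0,0.08]]

```text
clock: 17.1
ee_pos: [553.9, -102.2, 46.0]
orientation: [0.842, 0.539, -0.001, -0.0]
contact_force: [-5.2, -1.1, 6.2]
gripper_width: 0.315
```

```bash
python3 f.py
```

```text
t 17.20 jaw [-0.634 -0.634 -0.634] Mz [0.08 0.09 0.04] mean(2:) 0.036 F [-4.9 -0.8  6.7] tq6 [0.06 0.12 0.08]
```

>>> carry_out:
  deltas:
    - [[0.8,0,0,0,0.01],[0.8,0,0,0,0.02],[0.8,0,0,0,0.03],[0.8,0,0,0,0.04],[0.8,0,0,0,0.05],[0.8,0,0,0,0.06],[0.8,0,0,0,0.07],[0.8,0,0,0,0.08]]

```text
clock: 18.25
ee_pos: [553.9, -102.1, 46.0]
orientation: [0.863, 0.505, -0.001, -0.0]
contact_force: [-5.8, -0.3, 6.9]
gripper_width: 0.317
```

```bash
python3 - <<'E'
from station import ctrl, eyes
from h import *
s,c=feel(ctrl,eyes,3)
cv2.imwrite("pics/w9.png",cv2.resize(c["color"][170:400,130:430],None,fx=2.5,fy=2.5))
E
```

```text
t 18.35 jaw [-0.714 -0.714 -0.714] Mz [0.09 0.05 0.03] mean(2:) 0.034 F [-5.4 -0.   6.5] tq6 [0.06 0.12 0.08]
```

View pics/w9.png

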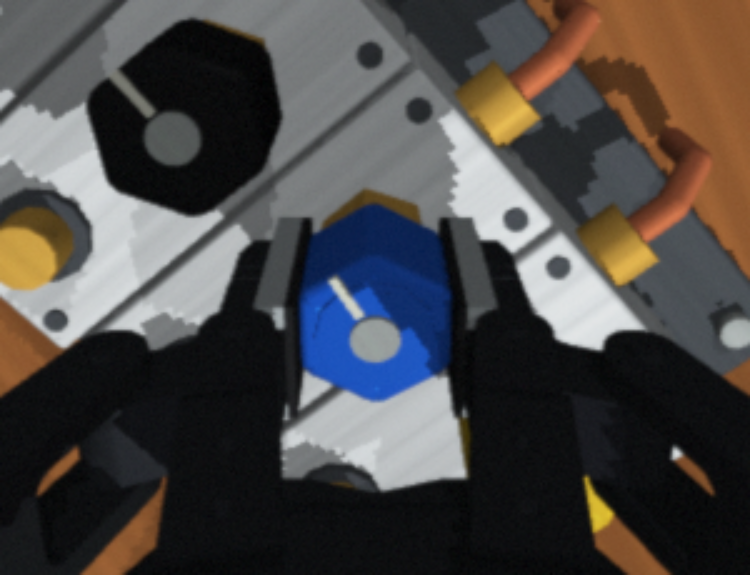

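>>> carry_out:
  deltas:
    - [[0.8,0,0,0,0.01],[0.8,0,0,0,0.02],[0.8,0,0,0,0.03],[0.8,0,0,0,0.04],[0.8,0,0,0,0.05],[0.8,0,0,0,0.06],[0.8,0,0,0,0.07],[0.8,0,0,0,0.08]]

```text
clock: 19.4
ee_pos: [553.9, -102.2, 46.0]
orientation: [0.883, 0.47, -0.001, -0.0]
contact_force: [-5.3, 0.3, 6.8]
gripper_width: 0.316
```

```bash
python3 - <<'E'
from station import ctrl, eyes
from h import *
s,w=feel(ctrl,eyes,3)
D=w["depth"];K=w["camera_matrix"];v,u=np.mgrid[0:420,0:560]
P=np.stack([(u-K[0,2])/K[0,0]*D,-(v-K[1,2])/K[1,1]*D,-D],-1)@w["T_tool_cam"][:3,:3].T+w["T_tool_cam"][:3,3]
m=(D>0)&(abs(P[...,0])<16)&(P[...,2]<-15)&(w["color"].max(-1)<70)
q=P[m]
for a in range(0,70,5):
    k=q[(abs(q[:,1])>=a)&(abs(q[:,1])<a+5)]
    if len(k): print(a,len(k),"maxz",np.percentile(k[:,2],[50,95,99]).round(1))
E
```

```text
t 19.50 jaw [-0.794 -0.794 -0.794] Mz [0.1  0.08 0.09] mean(2:) 0.094 F [-5.4 -0.3  6.3] tq6 [0.06 0.12 0.08]
0 2085 maxz [-97.5 -88.2 -87. ]
5 2014 maxz [-96.5 -87.2 -85.7]
10 1190 maxz [-50.3 -23.6 -18.4]
15 1240 maxz [-61.5 -40.7 -23.7]
20 1736 maxz [-64.  -26.2 -20.8]
25 1200 maxz [-66.5 -30.  -23.5]
30 1803 maxz [-67.8 -58.1 -56.2]
35 3175 maxz [-70.8 -63.5 -59.5]
40 6030 maxz [-83.9 -67.5 -62.7]
45 6038 maxz [-92.5 -70.3 -66.3]
50 3087 maxz [-95.3 -79.9 -76. ]
55 2151 maxz [-98.9 -89.  -85.9]
60 726 maxz [-102.1  -96.8  -94.8]
65 10 maxz [-103.7 -102.4 -101.9]
```

>>> carry_out:
  deltas:
    - [[0.8,0,0,0,0.01],[0.8,0,0,0,0.02],[0.8,0,0,0,0.03],[0.8,0,0,0,0.04],[0.8,0,0,0,0.05],[0.8,0,0,0,0.06],[0.8,0,0,0,0.07],[0.8,0,0,0,0.08]]

```text
clock: 20.55
ee_pos: [553.8, -102.2, 46.0]
orientation: [0.901, 0.434, -0.001, -0.0]
contact_force: [-5.8, -0.8, 7.1]
gripper_width: 0.318
```

```bash
python3 f.py 4
```

```text
t 20.70 jaw [-0.874 -0.874 -0.874] Mz [0.12 0.07 0.06 0.05] mean(2:) 0.057 F [-5.8 -0.2  6.6] tq6 [0.06 0.12 0.08 0.05]
```

There is no seat yet at q of about 1.9. I'll open a little, turn back 60° around the knob and regrip on the next flats.

>>> carry_out:
  deltas:
    - [[0.55,0,0,0,0],[0.55,0,0,0,0],[0.55,0,0,0,-0.17],[0.55,0,0,0,-0.35],[0.55,0,0,0,-0.53],[0.55,0,0,0,-0.71],[0.55,0,0,0,-0.89],[0.55,0,0,0,-1.047]]

```text
clock: 21.75
ee_pos: [554.4, -101.9, 45.0]
orientation: [0.561, 0.828, 0.0, 0.0]
contact_force: [-0.3, -0.2, -0.3]
gripper_width: 0.449
```

```bash
python3 - <<'E'
from station import ctrl, eyes
from h import *
s,c=sense(ctrl,eyes,4)
cv2.imwrite("pics/w10.png",cv2.resize(c["color"][170:400,130:430],None,fx=2.5,fy=2.5))
E
```

```text
t 21.9 p [ 554.4 -101.9   45.1] jaw_man 0.176 F [-0.3  -0.48 -0.02] sd [0.43 0.24 0.58] M [ 0.009 -0.006 -0.019] sd [0.035 0.022 0.03 ] w 0.451 q6 -0.65
```

View pics/w10.png

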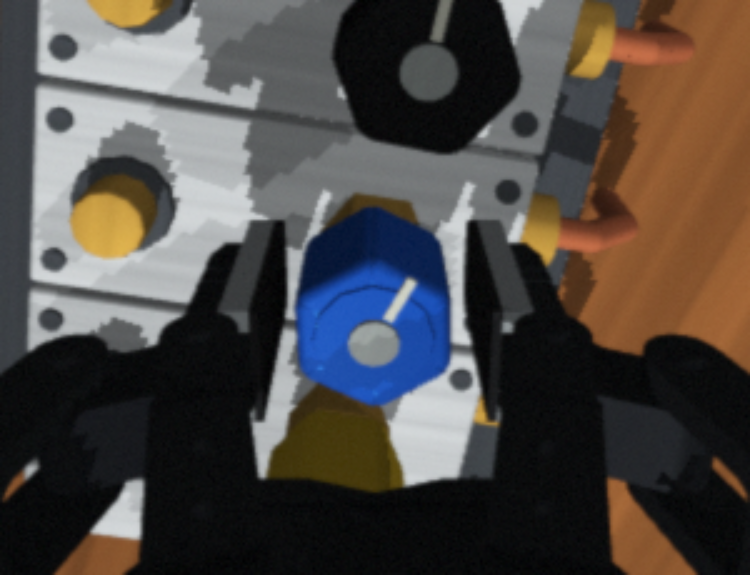

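The pads are parallel to the next pair of flats, with the knob centred at crop (373,320). Regrip.

>>> carry_out:
  deltas:
    - [[0.8,0,0,0,0],[0.8,0,0,0,0],[0.8,0,0,0,0],[0.8,0,0,0,0],[0.8,0,0,0,0.01],[0.8,0,0,0,0.02],[0.8,0,0,0,0.03],[0.8,0,0,0,0.04]]
  newtons: 60

```text
clock: 22.95
ee_pos: [554.2, -102.0, 45.4]
orientation: [0.579, 0.815, -0.0, -0.0]
contact_force: [-4.3, -0.4, 5.7]
gripper_width: 0.321
```

```bash
python3 f.py 3
```

```text
t 23.05 jaw [0.133 0.132 0.133] Mz [0.12 0.08 0.03] mean(2:) 0.027 F [-4.4 -0.7  5.3] tq6 [0.06 0.11 0.07]
```

>>> carry_out:
  deltas:
    - [[0.8,0,0,0,0],[0.8,0,0,0,0.01],[0.8,0,0,0,0.02],[0.8,0,0,0,0.03],[0.8,0,0,0,0.04],[0.8,0,0,0,0.05],[0.8,0,0,0,0.06],[0.8,0,0,0,0.07]]

```text
clock: 24.1
ee_pos: [554.1, -102.0, 45.4]
orientation: [0.608, 0.794, -0.0, -0.0]
contact_force: [-4.8, -0.1, 5.4]
gripper_width: 0.321
```

```bash
python3 f.py 3
```

```text
t 24.20 jaw [0.063 0.062 0.063] Mz [0.13 0.11 0.06] mean(2:) 0.055 F [-4.6 -0.3  5.1] tq6 [0.07 0.13 0.09]
```

>>> carry_out:
  deltas:
    - [[0.8,0,0,0,0],[0.8,0,0,0,0.01],[0.8,0,0,0,0.02],[0.8,0,0,0,0.03],[0.8,0,0,0,0.04],[0.8,0,0,0,0.05],[0.8,0,0,0,0.06],[0.8,0,0,0,0.07]]

```text
clock: 25.25
ee_pos: [554.2, -102.0, 45.4]
orientation: [0.635, 0.773, -0.0, -0.0]
contact_force: [-3.6, -1.1, 4.7]
gripper_width: 0.316
```

```bash
python3 f.py 3
```

```text
t 25.35 jaw [-0.007 -0.007 -0.007] Mz [0.2  0.22 0.18] mean(2:) 0.184 F [-4.3 -0.6  4.7] tq6 [0.16 0.21 0.18]
```

The seat has been met: torque rose from about 0.12 to 0.20 N m. I'll add a small final tightening of 0.03 rad.

>>> carry_out:
  deltas:
    - [[0.8,0,0,0,0.005],[0.8,0,0,0,0.01],[0.8,0,0,0,0.015],[0.8,0,0,0,0.02],[0.8,0,0,0,0.025],[0.8,0,0,0,0.03],[0.8,0,0,0,0.03],[0.8,0,0,0,0.03]]

```text
clock: 26.4
ee_pos: [554.2, -102.0, 45.4]
orientation: [0.646, 0.763, -0.0, -0.0]
contact_force: [-5.1, -0.8, 5.0]
gripper_width: 0.319
```

```bash
python3 f.py 8
```

```text
t 26.75 jaw [-0.037 -0.037 -0.037] Mz [0.19 0.21 0.21 0.27 0.23 0.21 0.21 0.3 ] mean(2:) 0.237 F [-4.7 -0.3  5.4] tq6 [0.22 0.22 0.22 0.22 0.22 0.22 0.22 0.22]
```

Held torque is 0.22–0.24 N m, with a peak of about 0.27 while moving, so it is finger-tight. Release and rise.

>>> carry_out:
  deltas:
    - [[0.7,0,0,0,0],[0.6,0,0,0,0],[0.55,0,0,0,0],[0.52,0,0,0,0],[0.5,0,0,-10,0],[0.5,0,0,-25,0],[0.5,0,0,-40,0],[0.5,0,0,-60,0]]

```text
clock: 27.8
ee_pos: [554.4, -102.0, 106.7]
orientation: [0.646, 0.763, 0.0, 0.0]
contact_force: [-0.2, 0.4, -0.2]
gripper_width: 0.503
```

```bash
python3 - <<'E'
from station import ctrl, eyes
from h import *
s,c=sense(ctrl,eyes,4)
cv2.imwrite("pics/w11.png",c["color"]); T=wristT(c,s); pickle.dump((s,c),open("cap11.pkl","wb"))
b=blobs(c["color"],(10,90,90),(22,255,255),(150,150,260,330),60); print([(q,onz(c,q[1],q[2],64.5,T).round(1)) for q in b])
print(proj(c,(499.3,-112.8,64.5),T),proj(c,(554,-101.7,90),T))
E
```

```text
t 27.95 p [ 555.7 -102.3  107.7] jaw_man -0.037 F [0.49 0.2  0.65] sd [0.65 0.25 1.08] M [-0.013  0.    -0.002] sd [0.027 0.013 0.014] w 0.498 q6 -0.442
[((2336, np.float64(159.1), np.float64(251.6)), array([ 470.1, -131.1,   64.5])), ((419, np.float64(192.3), np.float64(165.9)), array([489.7, -63.5,  64.5])), ((331, np.float64(201.1), np.float64(234.2)), array([ 499.7, -112.1,   64.5]))]
(np.float64(200.51493295274253), np.float64(234.98701875336278)) (np.float64(276.8725654575846), np.float64(246.9953131917045))
```

View pics/w11.png

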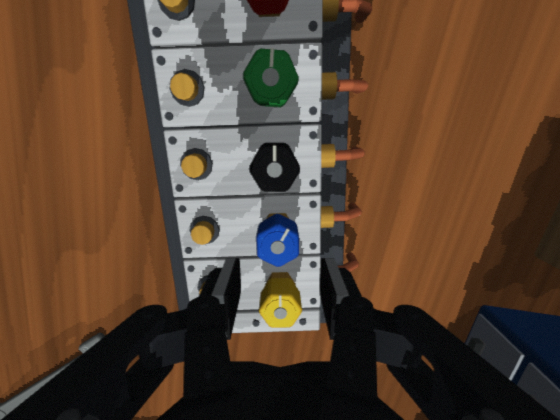

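The blue knob at (277,240) is released, with its pointer turned to the upper right, and its button is at (201,234). I'll shut the fingers and move above the button.

>>> carry_out:
  deltas:
    - [[0.7,-0.5,-15,0,0],[0.85,-1,-35,0,0],[1,-1.7,-56,0,0],[1,-1.7,-56,0,0],[1,-1.7,-56,10,0],[1,-1.7,-56,25,0],[1,-1.7,-56,40,0],[1,-1.7,-56,40,0]]

```text
clock: 29.0
ee_pos: [497.9, -112.2, 62.7]
orientation: [0.646, 0.763, -0.001, -0.002]
contact_force: [0.4, 0.1, -0.3]
gripper_width: 0.001
```

```bash
python3 - <<'E'
from station import ctrl, eyes
from h import *
s,c=sense(ctrl,eyes,5)
cv2.imwrite("pics/w12.png",cv2.resize(c["color"][150:370,130:430],None,fx=2.5,fy=2.5)); T=wristT(c,s)
w=c;D=w["depth"];K=w["camera_matrix"];v,u=np.mgrid[0:420,0:560]
P=np.stack([(u-K[0,2])/K[0,0]*D,-(v-K[1,2])/K[1,1]*D,-D],-1)@w["T_tool_cam"][:3,:3].T+w["T_tool_cam"][:3,3]
m=(D>0)&(abs(P[...,0])<13)&(abs(P[...,1])<14)&(P[...,2]<-8)&(P[...,2]>-40)
q=P[m]; print(np.percentile(q[:,2],[90,98,99.5]),len(q))
print(proj(c,(499.3,-112.8,64.5),T))
E
```

```text
t 29.2 p [ 499.9 -112.9   65.7] jaw_man -0.037 F [0.1  0.15 0.21] sd [0.21 0.28 0.33] M [-0.018  0.02  -0.014] sd [0.039 0.027 0.009] w 0.001 q6 -0.492
[-21.06747304 -18.46423974 -17.46004004] 1171
(np.float64(278.49859468612004), np.float64(259.6317712975093))
```

View pics/w12.png

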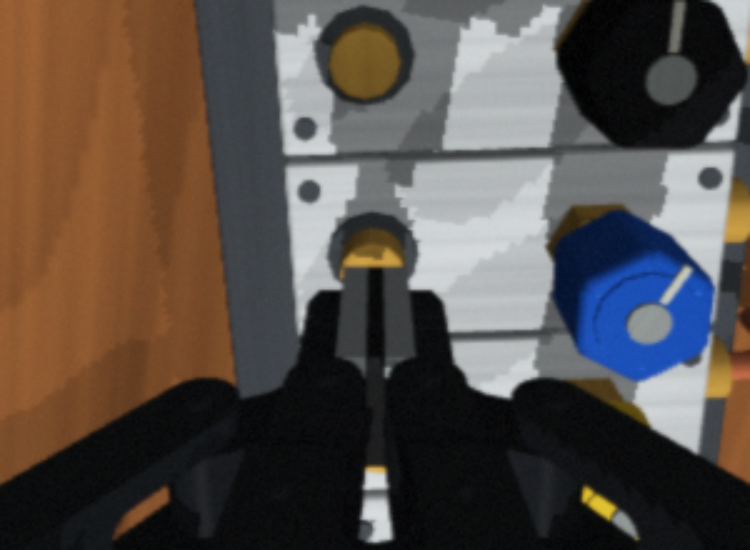

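The closed fingertips at crop (377,270) are over the blue button at (372,255), with tips about 18 mm above its top. I'll lower to just about contact.

>>> carry_out:
  deltas:
    - [[1,0,0,4,0],[1,0,0,8,0],[1,0,0,12,0],[1,0,0,15,0],[1,0,0,17,0],[1,0,0,19,0],[1,0,0,20,0],[1,0,0,20,0]]

```text
clock: 30.25
ee_pos: [499.3, -112.8, 46.4]
orientation: [0.646, 0.763, -0.0, -0.0]
contact_force: [-5.7, 1.9, 9.4]
gripper_width: -0.002
```

```bash
python3 - <<'E'
from station import ctrl, eyes
from h import *
s,c=sense(ctrl,eyes,4)
E
```

```text
t 30.4 p [ 499.3 -112.8   46.3] jaw_man -0.037 F [-6.26  1.69 10.01] sd [0.78 0.18 0.38] M [0.294 0.982 0.017] sd [0.033 0.016 0.021] w -0.003 q6 -0.492
```

Contact already gives 10 N, which is more than the 6 N for full travel. I'll check by picture what is touching and how far down the button is.

```bash
python3 - <<'E'
from station import ctrl, eyes
from h import *
s,c=sense(ctrl,eyes,1); e=eyes.capture("scene")
x,y=[int(a) for a in proj(e,(510,-110,75))]
a=cv2.resize(c["color"][170:320,180:380],(480,360),interpolation=cv2.INTER_CUBIC)
b=cv2.resize(e["color"][y-30:y+30,x-25:x+25],(300,360),interpolation=cv2.INTER_CUBIC)
cv2.imwrite("pics/w13.png",np.hstack([a,b]))
w=c;D=w["depth"];K=w["camera_matrix"];v,u=np.mgrid[0:420,0:560]
Tw=wristT(c,s)
P=np.stack([(u-K[0,2])/K[0,0]*D,-(v-K[1,2])/K[1,1]*D,-D],-1)@Tw[:3,:3].T+Tw[:3,3]
np.set_printoptions(suppress=True,precision=1)
for r in range(205,285,5): print(r,P[r,272],P[r,279],c["color"][r,279])
E
```

```text
t 30.45 p [ 499.2 -112.8   46.4] jaw_man -0.037 F [-5.51  2.45 11.03] sd [0. 0. 0.] M [ 0.297  1.009 -0.033] sd [0. 0. 0.] w 0.003 q6 -0.492
205 [489.5 -78.4  51.1] [493.1 -77.2  53. ] [130 128 125]
210 [489.9 -81.1  51.4] [493.7 -80.6  50.9] [123 122 119]
215 [490.4 -83.7  52. ] [494.1 -83.2  51.5] [124 125 122]
220 [490.8 -86.6  51.6] [494.5 -85.8  52.2] [126 124 120]
225 [491.3 -89.6  51.2] [495.1 -89.   51.2] [106 106 102]
230 [491.7 -91.8  52.9] [495.4 -91.1  53.1] [123 122 120]
235 [492.2 -95.4  51.4] [496.  -94.4  52.3] [122 120 118]
240 [492.7 -98.2  51.6] [496.4 -97.1  52.6] [125 124 120]
245 [ 493.1 -100.8   52.4] [ 497.  -100.6   51.4] [120 119 116]
250 [ 493.5 -102.7   54.8] [ 497.3 -102.3   54.2] [42 40 38]
255 [ 493.9 -105.6   55.1] [ 497.8 -105.5   53.8] [35 52 60]
260 [ 493.7 -102.3   67.5] [ 497.3 -101.8   67.4] [10 10  8]
265 [ 493.9 -102.2   73.1] [ 497.3 -101.6   73.2] [14 14 11]
270 [ 494.  -102.3   77.9] [ 497.2 -101.5   78.5] [11 10  7]
275 [ 494.1 -102.3   82.7] [ 497.2 -101.3   83.5] [13 12 11]
280 [ 494.3 -102.5   86.6] [ 497.3 -101.4   87.7] [10 10  8]
```

View pics/w13.png

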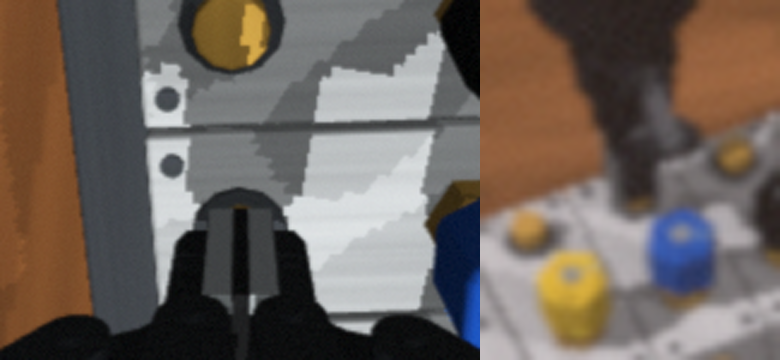

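>>> carry_out:
  deltas:
    - [[1,0,0,0.5,0],[1,0,0,1,0],[1,0,0,1,0],[1,0,0,1,0],[1,0,0,1,0],[1,0,0,1,0],[1,0,0,1,0],[1,0,0,1,0]]

```text
clock: 31.55
ee_pos: [499.3, -112.8, 46.3]
orientation: [0.646, 0.763, -0.0, -0.001]
contact_force: [-8.5, 3.0, 15.8]
gripper_width: 0.004
```

A further 1 mm of command moved the tip only 0.1 mm while the force rose to 16 N. That is the hard stop, so the button is fully down and has been held about 1.5 s. Let go and lift away.

>>> carry_out:
  deltas:
    - [[1,0,0,-5,0],[1,0,0,-12,0],[1,0,0,-25,0],[1,0,0,-45,0],[1,0,0,-70,0],[1,0,0,-100,0],[1,0,0,-130,0],[1,0,0,-130,0]]

```text
clock: 32.55
ee_pos: [501.4, -113.5, 177.8]
orientation: [0.646, 0.763, 0.001, 0.003]
contact_force: [-0.2, 0.1, -0.0]
gripper_width: 0.003
```

```bash
python3 - <<'E'
from station import ctrl, eyes
from h import *
s,c=sense(ctrl,eyes,5)
T=wristT(c,s); t=eyes.capture("top"); o=pickle.load(open("cap0.pkl","rb"))["top"]
cv2.imwrite("pics/w14.png",c["color"]); cv2.imwrite("pics/t14.png",t["color"])
g=cv2.absdiff(t["color"],o["color"]).max(-1); 
n,l,st,ce=cv2.connectedComponentsWithStats((cv2.medianBlur(g,3)>45).astype(np.uint8))
print([(int(st[i,4]),ce[i].round()) for i in range(1,n) if st[i,4]>15])
x,y=[int(round(a)) for a in proj(c,(499.3,-112.8,64.5),T)]; print(x,y)
w=c;D=c["depth"];K=c["camera_matrix"];v,u=np.mgrid[0:420,0:560]
P=np.stack([(u-K[0,2])/K[0,0]*D,-(v-K[1,2])/K[1,1]*D,-D],-1)@T[:3,:3].T+T[:3,3]
print("blue button top z",np.median(P[y-2:y+3,x-2:x+3,2]))
x,y=[int(round(a)) for a in proj(c,(489.4,-63.8,64.5),T)]; print("black button z",np.median(P[y-2:y+3,x-2:x+3,2]))
# knob pointer
x,y=proj(c,(554,-101.7,90),T)
b=blobs(c["color"],(0,0,110),(180,70,255),(int(x-12),int(y-12),int(x+13),int(y+13)),6); print([(q,onz(c,q[1],q[2],90,T).round(1)) for q in b])
E
```

```text
t 32.75 p [ 498.4 -112.5  172.6] jaw_man -0.037 F [-0.26 -0.25 -0.13] sd [0.2  0.55 0.29] M [-0.005  0.01   0.002] sd [0.034 0.016 0.045] w -0.004 q6 -0.492
[(2005, array([310., 175.])), (98, array([344., 163.])), (351, array([246., 194.])), (41, array([253., 182.])), (194, array([143., 208.])), (460, array([203., 201.])), (16, array([186., 204.])), (2833, array([279., 255.])), (104, array([129., 223.])), (325, array([154., 242.])), (94, array([107., 261.])), (8220, array([ 68., 364.])), (91, array([ 91., 278.])), (19, array([308., 284.])), (190, array([108., 305.])), (22, array([303., 305.])), (24, array([300., 318.])), (23, array([264., 319.])), (278, array([114., 329.])), (194, array([162., 330.])), (28, array([228., 330.])), (86, array([193., 332.])), (53, array([215., 331.])), (23, array([209., 340.])), (892, array([262., 352.])), (34, array([229., 362.])), (1547, array([259., 391.])), (24, array([301., 374.])), (1236, array([180., 397.])), (16, array([189., 376.])), (526, array([226., 402.])), (127, array([287., 411.])), (19, array([199., 417.]))]
281 209
blue button top z 64.61902082850696
black button z 64.63857034847075
[((93, np.float64(347.4), np.float64(213.1)), array([554.8, -99.7,  90. ]))]
```

View pics/w14.png

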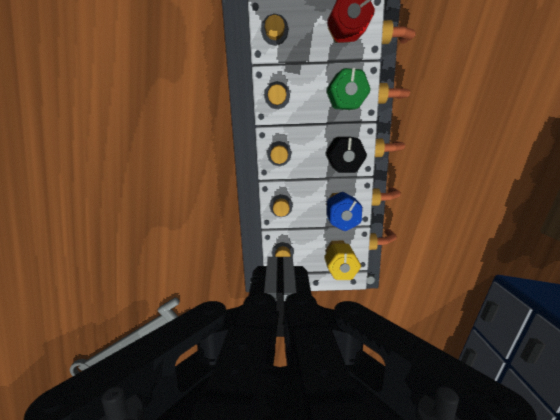

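View pics/t14.png

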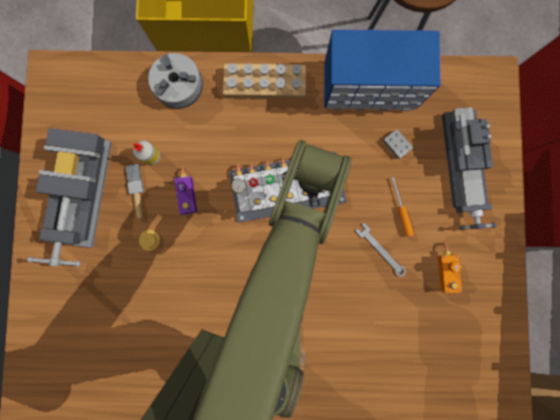

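Everything checks out: the tool is clear and unloaded, the blue button is back up at z = 64.6, and nothing on the bench has moved. The red knob's pointer looks the same as at the start. I'm handing in.

```bash
python3 -c "
from station import ctrl
print(ctrl.close_job())"
```

```text
the job is handed in; nothing more can be done
None
```

The blue line is out of service: I closed the blue knob to finger-tight, then bled the line with the button on that same block. I handed it in at about 33 s of the 72 s allowed.

- **Knob:** I turned it clockwise on its flats in two strokes with one regrip. The packing ran at about 0.12 N m, and the seat came in at a knob angle of about 2.05 rad. I stopped at a steady 0.22–0.24 N m, with an estimated 0.27 N m while it was still turning, and then released it.
- **Bleed button:** I pressed it with shut fingers to a hard stop. The last 1 mm of command moved the tip only about 0.1 mm while the force rose from 10 to 16 N. I held it about 1.5 s and let go.
- **Last checks:** The tool was clear and unloaded, and the blue button was back up at 64.6 mm. In the final wrist and top pictures the other knobs and buttons I could see and the loose items looked unchanged; the arm hid part of the manifold in the top view.
- **What disagreed:** The fingertips sit about 17 mm behind the TCP, not 14 mm ahead as stated. My first grip therefore closed in the air above the knob without touching anything; I corrected it using depth and the scene camera.
- **Not confirmed:** After release I could not see whether the knob sprang back slightly, because the last pointer measurement was too coarse. The first moment-sensor reading after each step was noisy, so I relied on averages and the last joint's torque.

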